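Set out the samples for the strength check

TASK

Set out the samples for the strength check: stand the pale concrete core in the middle of the black pad on the bench scale and lay the steel capping plate centrally on top of it, knob up. On the dark staging plate, stand the brass check weight on the white mark midway between the two posts, and the red core upright on the white mark at the outer end just beyond the yellow post (not the blue one). Leave the green tin and the blue cup where they are.

Things in the scene. Friction and masses are not known exactly. Their poses are not given: they have to be found in the camera images.
- pale_core: Pale grey concrete cylinder, loose, standing upright: diameter 50, height 70, about 0.33 kg. Origin at the centre of its underside, z up.
- red_core: Brick-red cylinder, loose, standing upright: diameter 50, height 70, about 0.31 kg. Origin at the centre of its underside, z up.
- cap: Steel capping plate, loose: a bright disc of diameter 60, 12 thick, with a black cylindrical knob on top in its centre, diameter 24, rising from 12 to 40 above the underside; about 0.28 kg. It is lying knob up. Origin at the centre of the underside, z up towards the knob.
- weight: Brass check weight, loose, standing upright: cylindrical body of diameter 40 up to height 36, then a neck of diameter 18 and a round head of diameter 28 between heights 49 and 58; about 0.40 kg. Origin at the centre of its underside, z up.
- scale: Bench scale, fixed: square steel pan 160 x 160 with a black square rubber pad 130 x 130 in its middle; the top of the pad is 50 above the bench and the scale's highest part. Origin on the bench under the centre of the pad; x and y along the pan's sides. A white display strip, 32 high, adjoins the +x side out to 110 from the centre.
- plate: Dark steel staging plate, fixed, 90 (x) x 300 (y) x 10 high, with three round white marks of diameter 64 flush in its top (z = 10): one at its centre and one at y = +115 and y = -115. The two posts stand on it at y = +55 and y = -55. Origin on the bench under its centre, y along its length.
- yellow_post: Fixed bright yellow round post, diameter 20, 50 tall, standing on the staging plate 55 from its centre, on either side (changes from start to start); its top is 60 above the bench. Origin at the centre of its foot, on the plate's top. The red core's mark lies 60 farther out, 115 from the plate's centre.
- blue_post: Fixed blue round post of the same size, standing 55 from the staging plate's centre on the other side. Origin at the centre of its foot, on the plate's top.
- tin: Green closed tin, loose, a bystander: diameter 72, height 90, standing off to one side. Origin at the centre of its underside.
- cup: Blue plastic cup, loose, a bystander: diameter 74 at the rim, height 85, standing off to one side. Origin at the centre of its underside.
Mind the look-alikes: they are no part of the job. Leave any purple look-alike of the weight alone.

How it is judged:
At the end, for the whole second after the job is handed in: Pale core on the pad within 14 mm of its centre; cap on it, knob up, within 10 mm of its axis; weight on the plate within 15 mm (along, across) of the centre mark, red core likewise of the end mark beyond the yellow post; all four upright within 0.1 rad and at rest (horizontal distance between pale_core and scale below 0.014 m and z of pale_core in the frame of scale between 0.045 and 0.055 m and horizontal distance between cap and pale_core below 0.01 m and z of cap in the frame of pale_core between 0.065 and 0.075 m and x of weight in the frame of plate between -0.015 and 0.015 m and y of weight in the frame of plate between -0.015 and 0.015 m and z of weight in the frame of plate between 0.005 and 0.015 m and x of red_core in the frame of plate between -0.015 and 0.015 m and z of red_core in the frame of plate between 0.005 and 0.015 m and (y of red_core in the frame of plate between 0.1 and 0.13 m or y of red_core in the frame of plate between -0.13 and -0.1 m) and horizontal distance between red_core and yellow_post below 0.085 m and angle between each of pale_core, red_core, cap, weight's own z axis and vertical below 0.1 rad and linear speed of each of pale_core, red_core, cap, weight below 0.02 m/s and angular speed of each of pale_core, red_core, cap, weight below 0.2 rad/s); the robot touches nothing.
It fails at once if the green tin is shifted by more than 20 mm (distance of tin from where it was at the start of the episode above 0.02 m).
It fails at once if the blue cup is shifted by more than 20 mm (distance of cup from where it was at the start of the episode above 0.02 m).
It also fails if it takes over 109 s, if anything falls off the work surface, if the arm or the gripper's body presses on something with over 40 N, if the wrist force passes 120 N, or if a joint passes its speed limit or range.

ROBOT

A 6-joint arm with a two-finger parallel gripper is mounted at the origin on the work surface. World frame = base frame: x ahead of the robot, y to its left, z up, the work surface at z = 0. Lengths are in m, angles in rad, forces in N, time in s.
With the tool pointing down it reaches from about 0.3 to 0.85 m from the base axis. Payload 5.4 kg.
Tool frame: the origin (TCP) lies midway between the tips of the shut fingers; the grasp point (between the pads) lies 19 mm behind it (arm.grasp_offset is the y of the grasp point in the tool frame, in m); y points along the fingers, z is the direction in which the jaws open and shut, and the axes are right-handed (so a half turn about y gives the same grasp; the last joint's range is limited). The gripper opens to 85 mm and grips with 20 to 120 N. Pads are 22 mm wide; open, the fingers measure 114 mm over their backs; the gripper's body (76 mm by 85 mm) begins 54 mm behind the grasp point. The pads swing forward as they close: fully open they stand 13 mm farther back than shut.
Start: joints at [-1.48, 0.158, 1.597, -0, 1.386, -0.21], TCP at [0.17, -0.549, 0.231] pointing down, gripper open.
Joint ranges: [-2.91, 2.91], [-0.94, 2.29], [0.18, 2.7], [-1.29, 4.43], [0.17, 2.64], [-3, 3]. Speed limits (rad/s): [2.57, 2.57, 3.14, 3.14, 3.14, 3.14].

INTERFACE

Orientations are given as a unit quaternion [w, x, y, z].
In Python, from station import status, grab_frame, calibration, job, arm gives the robot as it stands.
- The arm moves only by the tool step_arm, never from a script. Its argument "increments" is text: rows parted by semicolons, each of 4 numbers parted by spaces: the shift along the tool's x, y, z in m, then the turn about the tool's y in rad. In form: tx ty tz yaw; .... A call has 1 to 20 rows; each row is the pose to reach, as a shift and turn from the pose measured when the call began, along the tool's axes at that moment; what a row does not reach only later rows make up. A row lasts 1/10 s, in which the tool goes at most 50 mm and 8.59 degrees, less where a joint would pass 70% of its speed; a pose out of reach is approached as far as the arm can. A call with a gripper value outside its range is refused whole. "fingers" is the finger opening in m, from 0 to 0.0854, set as the call begins (left out, the last holds). The fingers move at their own pace and stop on an object; "newtons" is the grip in N (left out, the last holds). Time passes only in rows, so rows that repeat a pose let the fingers close. It gives the time, the measured TCP pose, the force and the opening at its end, in the units of the state.
- status.get_obs(): the state, without advancing time (a new reading comes with each control period).
- grab_frame(name): name is "side" or "top"; returns (picture, depth): 384x512x3 uint8, red, green, blue; 384x512 float32, m along the optical axis (not along the pixel's ray), 0 where there is no reading.
- calibration(name): a dict with "fx", "fy", "cx", "cy" (pixels), "R" (3x3) and "t" (3): a world point X has camera coordinates R X + t. Camera axes: x right, y down, z forward; pixel columns grow to the right and rows downward; lengths in m; the calibration is good to about 2 mm. A picture is of the moment at which its call begins. calibration takes no time and is no camera call.
- job.job_done(): hands the job in, once; it reports no verdict.
The state is a dict: "clock": time; "q": joint angles; "joint_velocities": joint speeds; "effort": joint torques, N m; "tool_pos": TCP position; "ee_rot": TCP orientation; "force": force on the tool from outside, world axes, zero at the start; "moment": the same for the moment, N m; "grip_width": opening from 0.0 (shut) to 1.0 (fully open).
Only numpy, scipy, OpenCV 4.12 (cv2) and the standard library are available. Lean on these libraries where they do the work, as an engineer would, in place of code of your own. Each camera call takes 0.05 s, during which the arm holds its last target. There are 200 camera calls.

## Working session

There is one attempt and no reset: what is moved stays moved. The work goes in short steps, Python scripts to look and compute and a tool call to move; the robot and the scene stay as the last step left them, time stands still between calls to the robot, and variables do not carry over. Pictures are saved under pics/ and viewed, about 12 in all and at most 16, crops included, and the job is handed in when it is done.

Besides the shell and the picture viewer there is one more tool, called after "Call:" by a JSON object that holds its "op" and its "data". step_arm: Moves the arm, as the interface text tells. Its arguments: {"type":"object","properties":{"increments":{"type":"string"},"fingers":{"type":"number"},"newtons":{"type":"number"}},"required":["increments"]}

```bash
mkdir -p pics
cat > h.py <<'E'
import numpy as np, cv2
from station import status, grab_frame, calibration, job, arm
def world(name,depth):
    c=calibration(name);v,u=np.mgrid[:384,:512]
    P=np.stack([(u-c['cx'])/c['fx']*depth,(v-c['cy'])/c['fy']*depth,depth],-1)
    return (P-np.array(c['t']))@np.array(c['R'])
def snap(name,fn=None):
    p,d=grab_frame(name)
    if fn: cv2.imwrite('pics/'+fn,p[...,::-1])
    return p,world(name,d),d
E
python3 - <<'E'
from h import *
for n in('top','side'):
    p,W,d=snap(n,n+'0.png');np.savez(n+'0.npz',p=p,W=W,d=d)
    c=calibration(n);print(n,-np.array(c['R']).T@c['t'],c['fx'])
print(status.get_obs(), arm.grasp_offset)
E
```

```text
top [0.40206344 0.00559784 1.56176686] 436.29212407954066
side [ 0.34856738 -1.2192691   0.72181053] 492.3052998567382
{'clock': 0.1, 'q': array([-1.48008313e+00,  1.59034958e-01,  1.59812864e+00,  2.34271640e-05,
        1.38619372e+00, -2.10077213e-01]), 'joint_velocities': array([-0.00181287, -0.00053117, -0.00286045,  0.00077676, -0.0003781 ,
       -0.00045613]), 'effort': array([-4.44896344e-06, -3.96990430e+01, -3.32336783e+01, -2.28865997e-04,
        4.16911716e-03,  1.53630879e-05]), 'tool_pos': array([ 0.17030655, -0.54862478,  0.23037668]), 'ee_rot': array([ 0.10598881, -0.10589813,  0.69974718, -0.69850257]), 'force': array([-0.04692404, -0.82686002, -0.18754963]), 'moment': array([ 0.02052113, -0.00733882,  0.04947455]), 'grip_width': 1.0020980784051527} -0.0187
```

View pics/top0.png

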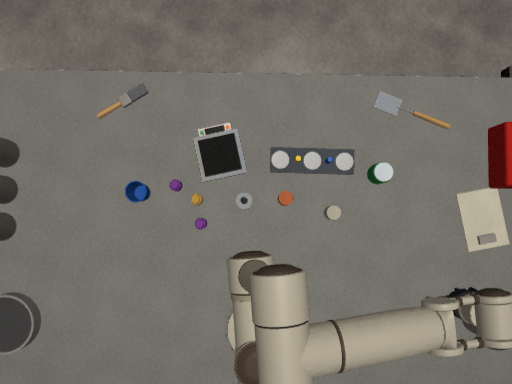

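View pics/side0.png

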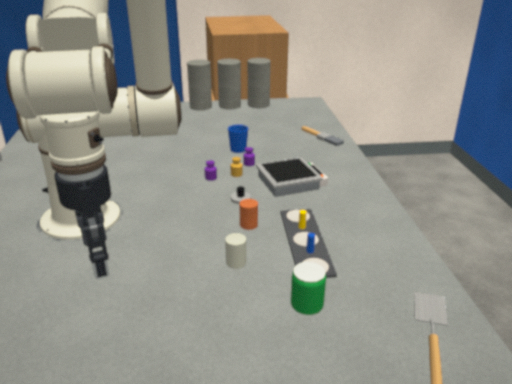

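The top view shows the scale at (220,155), the plate centre at (313,161), and the yellow post at (298,158) on the left (+y) side. The weight is at (197,199), cap (244,201), red core (286,199) and pale core (334,213). Purple look-alikes stand at (176,185) and (201,223), the cup at (137,191) and the tin at (381,173).

```bash
cat >> h.py <<'E'
def fit(W,mask,seed,r,z0,z1,name):
    """centre of points with height in [z0,z1] within r px of the seed (u,v), by bounding circle and mean"""
    v,u=np.mgrid[:384,:512]
    m=(np.hypot(u-seed[0],v-seed[1])<r)&(W[...,2]>z0)&(W[...,2]<z1)&mask
    P=W[m]
    if len(P)<3: print(name,'few',len(P));return
    (cx,cy),rad=cv2.minEnclosingCircle(P[:,:2].astype(np.float32))
    print(name,len(P),'mean',P.mean(0).round(4),'circ',round(cx,4),round(cy,4),'r',round(rad,4))
    return P
E
python3 - <<'E'
from h import *
f=np.load('top0.npz');p=f['p'].astype(int);W=f['W'];a=np.ones((384,512),bool)
for n,s,r,z0,z1 in [('weight',(197,199),10,.045,.07),('weightall',(197,199),10,.02,.07),('cap',(244,201),13,.006,.02),('knob',(244,201),9,.03,.05),('red',(286,199),12,.06,.08),('pale',(334,213),12,.06,.08),
 ('yel',(298,158),7,.05,.07),('blu',(330,160),7,.05,.07),('tin',(381,173),16,.08,.1),('cup',(137,191),16,.07,.1),('pur1',(176,185),9,.04,.07),('pur2',(201,223),9,.04,.07)]: fit(W,a,s,r,z0,z1,n)
for n,m in [('pad',(p.max(2)<45)),]:
    m=m.astype(np.uint8);m[:110]=0;m[200:]=0;m[:,:180]=0;m[:,262:]=0
    u=np.argwhere(m>0);q=W[m>0];print(n,len(q),q.mean(0))
    k,l,st,ce=cv2.connectedComponentsWithStats(m);i=1+st[1:,4].argmax();q=W[l==i];print(st[i],q.mean(0),cv2.minAreaRect(q[:,:2].astype(np.float32)))
for s in[(280,160),(313,161),(345,162)]:
    v,u=np.mgrid[:384,:512];m=(np.hypot(u-s[0],v-s[1])<14)&(p.min(2)>150);q=W[m];print('mark',len(q),q.mean(0))
E
```

```text
weight 52 mean [0.4532 0.2199 0.0583] circ 0.4548 0.2227 r 0.0163
weightall 104 mean [0.4525 0.2181 0.0481] circ 0.4525 0.2198 r 0.0199
cap 208 mean [0.4509 0.0533 0.0124] circ 0.4489 0.0536 r 0.0453
knob 35 mean [0.4518 0.0537 0.0406] circ 0.452 0.0538 r 0.0114
red 162 mean [ 0.461  -0.0901  0.0709] circ 0.4617 -0.0905 r 0.0251
pale 168 mean [ 0.4136 -0.2545  0.0708] circ 0.4135 -0.2548 r 0.0249
yel 27 mean [ 0.5989 -0.132   0.0597] circ 0.5995 -0.1322 r 0.0099
blu 29 mean [ 0.5976 -0.2416  0.0601] circ 0.598 -0.2423 r 0.01
tin 318 mean [ 0.5532 -0.418   0.0902] circ 0.5541 -0.4184 r 0.0353
cup 126 mean [0.4761 0.4238 0.0826] circ 0.475 0.4186 r 0.0373
pur1 64 mean [0.501  0.2929 0.0566] circ 0.5005 0.2908 r 0.0173
pur2 67 mean [0.3682 0.2035 0.0554] circ 0.3688 0.2039 r 0.0193
pad 1329 [0.61111433 0.14133125 0.05729917]
[ 198  134   43   42 1294] [0.60913875 0.1406176  0.05790202] ((0.5280120372772217, 0.11506429314613342), (0.3062429428100586, 0.13266143202781677), 17.573301315307617)
mark 233 [ 0.60115905 -0.07292154  0.01132431]
mark 234 [ 0.59776355 -0.18574685  0.02411655]
mark 237 [ 0.59724373 -0.30113788  0.01770197]
```

```bash
cat >> h.py <<'E'
def onplane(name,uv,z):
    c=calibration(name);R=np.array(c['R']);C=-R.T@c['t']
    uv=np.atleast_2d(uv).astype(float)
    d=np.c_[(uv[:,0]-c['cx'])/c['fx'],(uv[:,1]-c['cy'])/c['fy'],np.ones(len(uv))]@R
    return (C+d*((z-C[2])/d[:,2])[:,None])[:,:2]
E
python3 - <<'E'
from h import *
f=np.load('top0.npz');p=f['p'].astype(int);W=f['W']
m=((p.max(2)<45)*1).astype(np.uint8);m[:110]=0;m[200:]=0;m[:,:180]=0;m[:,262:]=0
k,l,st,ce=cv2.connectedComponentsWithStats(m);i=1+st[1:,4].argmax()
uv=np.argwhere(l==i)[:,::-1];xy=onplane('top',uv,.05);print('pad',xy.mean(0),cv2.minAreaRect(xy.astype(np.float32)),np.median(W[l==i],0))
h=cv2.cvtColor(p.astype(np.uint8),cv2.COLOR_RGB2HSV)
v,u=np.mgrid[:384,:512]
m=(np.hypot(u-197,v-199)<11)&(h[...,1]>120);uv=np.argwhere(m)[:,::-1]
print('weight',len(uv),uv.mean(0),onplane('top',uv.mean(0),.04),[int(x) for x in (*uv.min(0),*uv.max(0))])
# head only by height
mh=m&(W[...,2]>.052);print('head',mh.sum(),W[mh].mean(0))
o=status.get_obs()
from scipy.spatial.transform import Rotation as Ro
q=o['ee_rot'];print(Ro.from_quat(q[[1,2,3,0]]).as_matrix().round(3))
s=cv2.resize(p[130:240,150:360].astype(np.uint8)[...,::-1],None,fx=3.7,fy=3.7,interpolation=2);cv2.imwrite('pics/crop1.png',s)
E
```

```text
pad [0.61016996 0.14128157] ((0.6103693246841431, 0.14113934338092804), (0.12497159838676453, 0.12619224190711975), 13.344029426574707) [0.60995087 0.14104762 0.05085535]
weight 103 [196.30097087 199.02912621] [[0.45344436 0.21848   ]] [191, 194, 202, 204]
head 49 [0.45284137 0.22015964 0.05894838]
[[-0.955 -0.     0.296]
 [-0.296  0.002 -0.955]
 [-0.    -1.    -0.002]]
```

View pics/crop1.png

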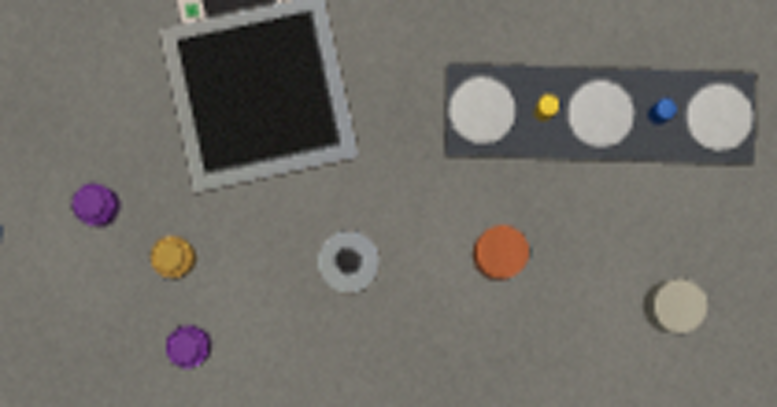

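The pad centre is (0.610, 0.141) and the plate centre (0.5985, -0.187). The yellow mark is (0.600, -0.072), and all heights and radii check out. The jaw will be along world x for every pick and place, which clears the posts. First move: above the pale core, turning -1.27.

Call:
{"op": "step_arm", "data": {"increments": "-0.016 0 -0.010 -0.06; -0.043 0.005 -0.028 -0.18; -0.075 0.012 -0.049 -0.31; -0.107 0.02 -0.070 -0.44; -0.139 0.03 -0.091 -0.57; -0.171 0.04 -0.112 -0.70; -0.203 0.05 -0.133 -0.83; -0.235 0.06 -0.154 -0.96; -0.267 0.07 -0.175 -1.09; -0.293 0.075 -0.192 -1.20; -0.311 0.08 -0.204 -1.25; -0.319 0.08 -0.209 -1.27; -0.319 0.08 -0.209 -1.27; -0.319 0.08 -0.209 -1.27", "fingers": 0.0854, "newtons": 40}}

```text
clock: 1.5
tool_pos: [0.4128, -0.2551, 0.1511]
ee_rot: [0.5, -0.499, 0.501, -0.5]
force: [-1.6, -0.9, -0.5]
grip_width: 1.0
```

Call:
{"op": "step_arm", "data": {"increments": "-0.001 0.012 0.001 0; -0.001 0.035 0.001 0; -0.001 0.06 0.001 0; -0.001 0.085 0.001 0; -0.001 0.107 0.001 0; -0.001 0.122 0.001 0; -0.001 0.129 0.001 0; -0.001 0.129 0.001 0; -0.001 0.129 0.001 0"}}

```text
clock: 2.4
tool_pos: [0.4139, -0.2547, 0.0226]
ee_rot: [-0.5, 0.499, -0.5, 0.5]
force: [-0.3, -0.5, 0.1]
grip_width: 1.004
```

Call:
{"op": "step_arm", "data": {"increments": "0 0 0 0; 0 0 0 0; 0 0 0 0; 0 0 0 0; 0 0 0 0; 0 0 0 0; 0 0 0 0; 0 0 0 0; 0 0 0 0; 0 0 0 0", "fingers": 0.03}}

```text
clock: 3.4
tool_pos: [0.4146, -0.2553, 0.0235]
ee_rot: [-0.5, 0.499, -0.5, 0.501]
force: [-0.4, 1.2, 5.9]
grip_width: 0.577
```

Call:
{"op": "step_arm", "data": {"increments": "0 -0.01 0 0; 0 -0.03 0 0; 0 -0.06 0 0; 0 -0.09 0 0; -0.01 -0.115 0.005 0; -0.035 -0.127 0.017 0; -0.065 -0.127 0.032 0; -0.1 -0.127 0.049 0; -0.135 -0.127 0.067 0; -0.17 -0.127 0.084 0; -0.205 -0.127 0.101 0; -0.24 -0.127 0.118 0; -0.275 -0.127 0.136 0; -0.31 -0.127 0.153 0; -0.345 -0.127 0.170 0; -0.372 -0.127 0.184 0; -0.389 -0.127 0.192 0; -0.396 -0.127 0.1955 0; -0.396 -0.127 0.1955 0; -0.396 -0.127 0.1955 0"}}

```text
clock: 5.4
tool_pos: [0.61, 0.1397, 0.1502]
ee_rot: [-0.499, 0.5, -0.5, 0.501]
force: [0.5, -0.5, -1.6]
grip_width: 0.579
```

Call:
{"op": "step_arm", "data": {"increments": "-0.0015 0.012 0 0; -0.0015 0.032 0 0; -0.0015 0.05 0 0; -0.0015 0.062 0 0; -0.0015 0.069 0 0; -0.0015 0.073 0 0; -0.0015 0.0755 0 0; -0.0015 0.0755 0 0; -0.0015 0.0755 0 0"}}

```text
clock: 6.3
tool_pos: [0.6106, 0.1411, 0.0755]
ee_rot: [-0.5, 0.499, -0.5, 0.501]
force: [0.2, 0.4, -2.7]
grip_width: 0.571
```

Run:
```python
from h import *
p,W,d=snap('side')
cv2.imwrite('pics/s1.png',cv2.resize(p[110:230,200:360,::-1],None,fx=4,fy=4,interpolation=2))
```

```text
(no output)
```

View pics/s1.png

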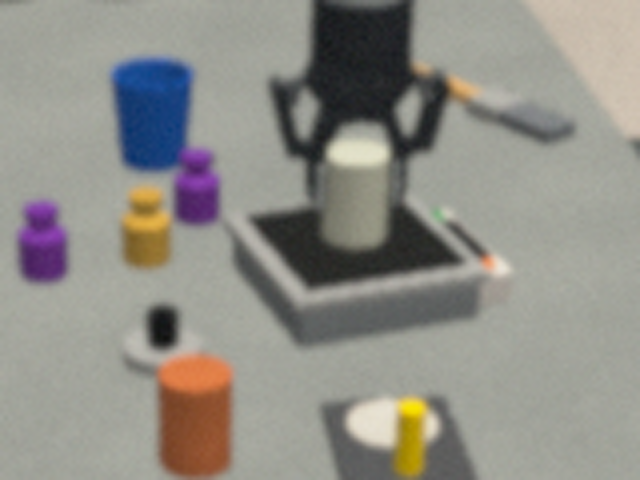

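The core is held upright just above the pad's middle (crop about (355,235)). I'll ease it down the last 2 mm and release.

Call:
{"op": "step_arm", "data": {"increments": "0 0.001 0 0; 0 0.002 0 0; 0 0.002 0 0"}}

```text
clock: 6.65
tool_pos: [0.6108, 0.1411, 0.0737]
ee_rot: [-0.5, 0.499, -0.5, 0.502]
force: [0.2, -0.5, -2.1]
grip_width: 0.577
```

Call:
{"op": "step_arm", "data": {"increments": "0 0 0 0; 0 0 0 0; 0 0 0 0; 0 0 0 0; 0 0 0 0; 0 0 0 0", "fingers": 0.0854}}

```text
clock: 7.25
tool_pos: [0.6108, 0.1411, 0.0737]
ee_rot: [-0.5, 0.499, -0.5, 0.502]
force: [0.2, 0.9, -0.7]
grip_width: 1.005
```

Call:
{"op": "step_arm", "data": {"increments": "0 -0.015 0 0; 0 -0.04 0 0; 0 -0.07 0 0; 0 -0.09 0 0; 0.006 -0.10 -0.01 0; 0.02 -0.10 -0.035 0; 0.04 -0.09 -0.07 0; 0.058 -0.07 -0.105 0; 0.073 -0.05 -0.135 0; 0.082 -0.03 -0.152 0; 0.087 -0.02 -0.159 0; 0.087 -0.02 -0.159 0; 0.087 -0.02 -0.159 0"}}

```text
clock: 8.55
tool_pos: [0.4533, 0.0545, 0.0948]
ee_rot: [-0.5, 0.499, -0.499, 0.502]
force: [0.3, -0.5, 1.1]
grip_width: 1.001
```

Run:
```python
from h import *
p,W,d=snap('top');a=np.ones((384,512),bool)
fit(W,a,(220,152),22,.11,.13,'pale')
p,W,d=snap('side');print(status.get_obs()['tool_pos'])
cv2.imwrite('pics/s2.png',cv2.resize(p[110:230,200:360,::-1],None,fx=4,fy=4,interpolation=2))
```

```text
pale 179 mean [0.6086 0.1405 0.1207] circ 0.6088 0.141 r 0.0254
[0.45364484 0.05457704 0.09498071]
```

View pics/s2.png

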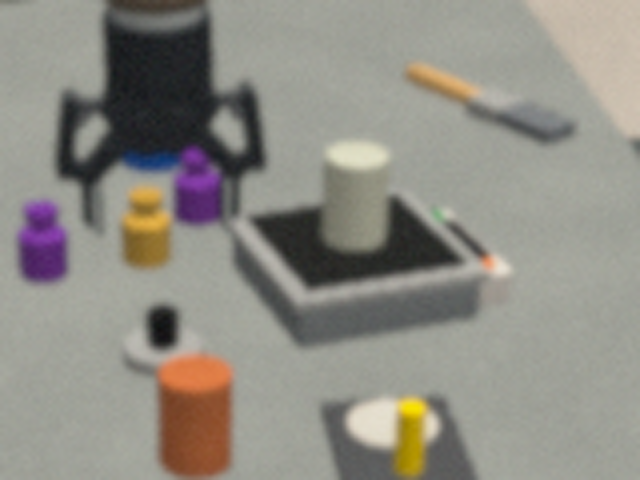

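The pale core stands upright at (0.609, 0.141), top at 0.12, as it should. Down to the cap's knob next.

Call:
{"op": "step_arm", "data": {"increments": "0.001 0.012 0 0; 0.001 0.035 0 0; 0.001 0.055 0 0; 0.001 0.07 0 0; 0.001 0.078 0 0; 0.001 0.080 0 0; 0.001 0.080 0 0; 0.001 0.080 0 0", "fingers": 0.06}}

```text
clock: 9.45
tool_pos: [0.455, 0.0534, 0.0158]
ee_rot: [-0.501, 0.498, -0.498, 0.503]
force: [0.8, -0.7, 0.1]
grip_width: 0.703
```

Call:
{"op": "step_arm", "data": {"increments": "0 0 0 0; 0 0 0 0; 0 0 0 0; 0 0 0 0; 0 0 0 0; 0 0 0 0; 0 0 0 0; 0 0 0 0; 0 0 0 0; 0 0 0 0", "fingers": 0.01, "newtons": 50}}

```text
clock: 10.45
tool_pos: [0.4551, 0.0533, 0.0165]
ee_rot: [-0.501, 0.498, -0.498, 0.503]
force: [-2.5, -0.3, 5.8]
grip_width: 0.261
```

Call:
{"op": "step_arm", "data": {"increments": "0 -0.01 0 0; 0 -0.03 0 0; 0 -0.06 0 0; 0 -0.095 0 0; 0 -0.13 0 0; 0 -0.155 0 0; -0.005 -0.168 0.008 0; -0.017 -0.17 0.03 0; -0.034 -0.17 0.06 0; -0.051 -0.17 0.09 0; -0.068 -0.17 0.12 0; -0.08 -0.17 0.143 0; -0.087 -0.17 0.154 0; -0.0874 -0.17 0.156 0; -0.0874 -0.17 0.156 0; -0.0874 -0.17 0.156 0"}}

```text
clock: 12.05
tool_pos: [0.6092, 0.1405, 0.1872]
ee_rot: [-0.501, 0.499, -0.498, 0.503]
force: [-0.2, 0.2, -3.6]
grip_width: 0.263
```

Run:
```python
from h import *
p,W,d=snap('side');print(status.get_obs()['tool_pos'])
cv2.imwrite('pics/s3.png',cv2.resize(p[80:200,210:370,::-1],None,fx=4,fy=4,interpolation=2))
```

```text
[0.60922291 0.14045119 0.1873385 ]
```

View pics/s3.png

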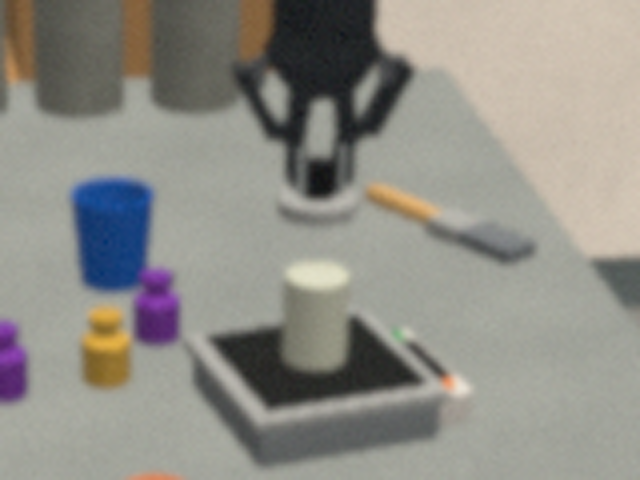

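The cap hangs level above the core (crop (318,205)). Lowering it.

Call:
{"op": "step_arm", "data": {"increments": "0 0.01 0.0015 0; 0 0.025 0.0015 0; 0 0.038 0.0015 0; 0 0.045 0.0015 0; 0 0.049 0.0015 0; 0 0.0495 0.0015 0; 0 0.0495 0.0015 0"}}

```text
clock: 12.8
tool_pos: [0.6114, 0.1404, 0.1382]
ee_rot: [-0.501, 0.498, -0.498, 0.503]
force: [-0.4, -0.7, -3.5]
grip_width: 0.259
```

Call:
{"op": "step_arm", "data": {"increments": "0 0.0005 0 0; 0 0.001 0 0; 0 0.001 0 0"}}

```text
clock: 13.1
tool_pos: [0.6115, 0.1404, 0.1374]
ee_rot: [-0.501, 0.498, -0.498, 0.503]
force: [1.1, 0.1, -4.0]
grip_width: 0.263
```

Call:
{"op": "step_arm", "data": {"increments": "0 0.001 0 0; 0 0.0015 0 0; 0 0.0015 0 0"}}

```text
clock: 13.4
tool_pos: [0.6117, 0.1404, 0.1365]
ee_rot: [-0.501, 0.498, -0.498, 0.503]
force: [-3.1, -1.4, 1.6]
grip_width: 0.264
```

Call:
{"op": "step_arm", "data": {"increments": "0 0 0 0; 0 0 0 0; 0 0 0 0; 0 0 0 0; 0 0 0 0; 0 0 0 0", "fingers": 0.06}}

```text
clock: 14.0
tool_pos: [0.6117, 0.1404, 0.1365]
ee_rot: [-0.501, 0.498, -0.498, 0.503]
force: [0.5, 0.6, -0.9]
grip_width: 0.701
```

Call:
{"op": "step_arm", "data": {"increments": "0 -0.005 0 0; 0 -0.02 0 0; 0 -0.045 0 0; 0 -0.07 0 0; 0 -0.085 0 0; 0 -0.09 0 0; 0 -0.09 0 0"}}

```text
clock: 14.7
tool_pos: [0.6114, 0.1406, 0.2274]
ee_rot: [-0.501, 0.498, -0.497, 0.503]
force: [0.6, -0.3, -0.2]
grip_width: 0.7
```

Call:
{"op": "step_arm", "data": {"increments": "0.01 0 -0.006 0; 0.035 0 -0.022 0; 0.07 0 -0.045 0; 0.105 0.01 -0.067 0; 0.14 0.03 -0.09 0; 0.175 0.05 -0.112 0; 0.205 0.07 -0.132 0; 0.224 0.078 -0.144 0; 0.231 0.08 -0.1485 0; 0.231 0.08 -0.1485 0; 0.231 0.08 -0.1485 0", "fingers": 0.0854}}

```text
clock: 15.8
tool_pos: [0.4637, -0.0899, 0.1469]
ee_rot: [-0.502, 0.498, -0.497, 0.504]
force: [-0.2, 0.5, 0.2]
grip_width: 1.002
```

Run:
```python
from h import *
p,W,d=snap('top');a=np.ones((384,512),bool)
fit(W,a,(220,152),22,.126,.14,'capdisc');fit(W,a,(220,152),22,.15,.17,'knob');fit(W,a,(197,199),10,.045,.07,'weight')
p,W,d=snap('side');print(status.get_obs()['tool_pos'])
cv2.imwrite('pics/s4.png',cv2.resize(p[90:240,200:360,::-1],None,fx=4,fy=4,interpolation=2))
```

```text
capdisc 209 mean [0.6089 0.1401 0.1326] circ 0.6099 0.1409 r 0.03
knob 45 mean [0.6091 0.1404 0.1598] circ 0.6097 0.1407 r 0.0117
weight 54 mean [0.453  0.2195 0.0589] circ 0.4547 0.2203 r 0.0158
[ 0.46407802 -0.08969825  0.14707659]
```

View pics/s4.png

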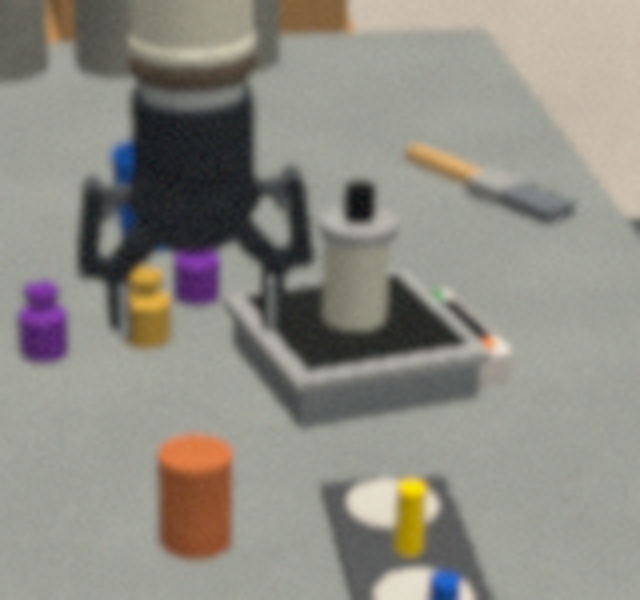

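The cap sits level and centred on the pale core, both within 1 mm of (0.609, 0.1405). Next is the red core.

Call:
{"op": "step_arm", "data": {"increments": "0.0005 0.012 -0.001 0; 0.0005 0.035 -0.001 0; 0.0005 0.06 -0.001 0; 0.0005 0.085 -0.001 0; 0.0005 0.107 -0.001 0; 0.0005 0.12 -0.001 0; 0.0005 0.125 -0.001 0; 0.0005 0.125 -0.001 0; 0.0005 0.125 -0.001 0"}}

```text
clock: 16.8
tool_pos: [0.4653, -0.0908, 0.0229]
ee_rot: [-0.502, 0.498, -0.496, 0.504]
force: [-1.4, 0.1, 0.2]
grip_width: 0.997
```

Call:
{"op": "step_arm", "data": {"increments": "0 0 0 0; 0 0 0 0; 0 0 0 0; 0 0 0 0; 0 0 0 0; 0 0 0 0; 0 0 0 0; 0 0 0 0; 0 0 0 0; 0 0 0 0", "fingers": 0.03, "newtons": 40}}

```text
clock: 17.8
tool_pos: [0.4653, -0.091, 0.0239]
ee_rot: [-0.502, 0.498, -0.496, 0.504]
force: [-2.7, 0.6, 6.8]
grip_width: 0.577
```

Call:
{"op": "step_arm", "data": {"increments": "0 -0.01 0 0; 0 -0.03 0 0; 0 -0.06 0 0; 0 -0.085 0 0; -0.001 -0.1 0.008 0; -0.004 -0.1 0.03 0; -0.008 -0.1 0.06 0; -0.012 -0.1 0.09 0; -0.016 -0.1 0.117 0; -0.018 -0.1 0.131 0; -0.0185 -0.1 0.136 0; -0.0185 -0.1 0.136 0; -0.0185 -0.1 0.136 0"}}

```text
clock: 19.1
tool_pos: [0.5992, -0.0721, 0.1252]
ee_rot: [-0.502, 0.498, -0.496, 0.504]
force: [0.4, -0.1, -4.4]
grip_width: 0.577
```

Call:
{"op": "step_arm", "data": {"increments": "0 0.012 0.0015 0; 0 0.035 0.0015 0; 0 0.058 0.0015 0; 0 0.075 0.0015 0; 0 0.085 0.0015 0; 0 0.0895 0.0015 0; 0 0.0905 0.0015 0; 0 0.0915 0.0015 0; 0 0.0915 0.0015 0"}}

```text
clock: 20.0
tool_pos: [0.6023, -0.0726, 0.0345]
ee_rot: [-0.502, 0.498, -0.496, 0.504]
force: [0.0, 0.0, -3.5]
grip_width: 0.579
```

Run:
```python
from h import *
p,W,d=snap('side');print(status.get_obs()['tool_pos'])
cv2.imwrite('pics/s5.png',cv2.resize(p[140:290,220:380,::-1],None,fx=4,fy=4,interpolation=2))
```

```text
[ 0.60221375 -0.07258424  0.03447208]
```

View pics/s5.png

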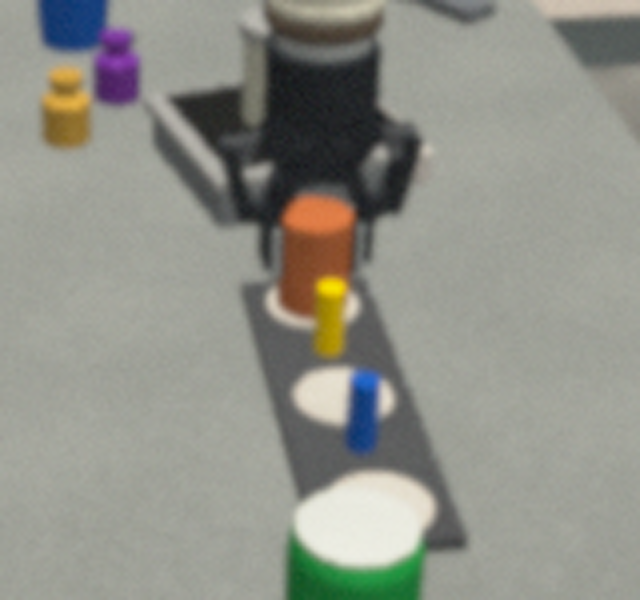

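The red core is on the mark behind the yellow post (crop (315,300)), centred and upright. I'll lower it the last millimetre and release.

Call:
{"op": "step_arm", "data": {"increments": "0 0.001 -0.001 0; 0 0.0015 -0.001 0; 0 0.0015 -0.001 0"}}

```text
clock: 20.35
tool_pos: [0.6017, -0.0728, 0.0339]
ee_rot: [-0.502, 0.498, -0.496, 0.504]
force: [-2.3, -0.7, 3.7]
grip_width: 0.576
```

Call:
{"op": "step_arm", "data": {"increments": "0 0 0 0; 0 0 0 0; 0 0 0 0; 0 0 0 0; 0 0 0 0; 0 0 0 0", "fingers": 0.0854}}

```text
clock: 20.95
tool_pos: [0.6016, -0.0728, 0.0339]
ee_rot: [-0.502, 0.498, -0.496, 0.504]
force: [0.1, -0.3, 0.1]
grip_width: 0.999
```

Call:
{"op": "step_arm", "data": {"increments": "0 -0.015 0 0; 0 -0.04 0 0; 0 -0.075 0 0; 0 -0.11 0 0; 0 -0.145 0 0; 0 -0.165 0 0; 0 -0.17 0 0; 0 -0.17 0 0"}}

```text
clock: 21.75
tool_pos: [0.5999, -0.0722, 0.2051]
ee_rot: [-0.503, 0.497, -0.495, 0.505]
force: [-0.8, -1.2, -0.2]
grip_width: 0.999
```

Call:
{"op": "step_arm", "data": {"increments": "-0.012 0 -0.006 0; -0.045 0 -0.022 0; -0.085 0 -0.043 0; -0.125 0 -0.063 0; -0.165 0 -0.083 0; -0.205 0.01 -0.103 0; -0.245 0.035 -0.123 0; -0.275 0.06 -0.138 0; -0.288 0.075 -0.144 0; -0.2917 0.085 -0.146 0; -0.2917 0.085 -0.146 0; -0.2917 0.085 -0.146 0", "fingers": 0.062}}

```text
clock: 22.95
tool_pos: [0.4555, 0.2186, 0.1166]
ee_rot: [-0.502, 0.497, -0.495, 0.505]
force: [-0.0, 0.9, 0.3]
grip_width: 0.727
```

Run:
```python
from h import *
p,W,d=snap('top');a=np.ones((384,512),bool)
fit(W,a,(280,158),22,.07,.1,'red')
p,W,d=snap('side');print(status.get_obs()['tool_pos'])
cv2.imwrite('pics/s6.png',cv2.resize(p[90:240,190:350,::-1],None,fx=4,fy=4,interpolation=2))
```

```text
red 167 mean [ 0.5994 -0.0715  0.0809] circ 0.5998 -0.0716 r 0.0249
[0.45632754 0.21848077 0.1174697 ]
```

View pics/s6.png

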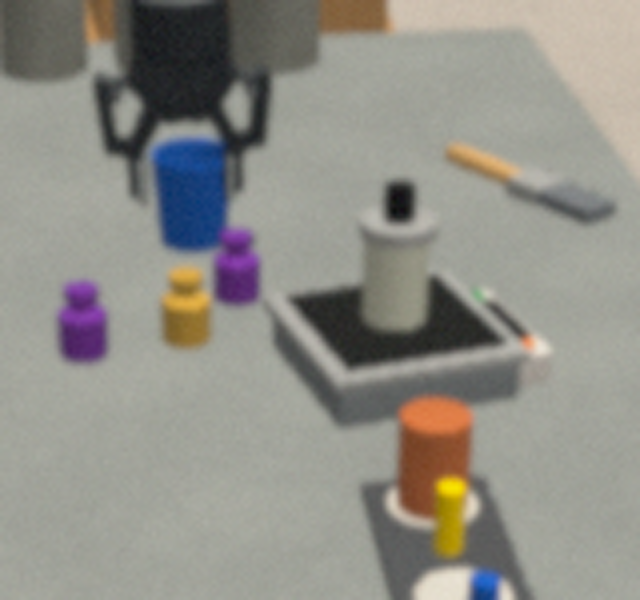

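The red core is upright at (0.5997, -0.0715), on its mark. The gripper is over the brass weight (crop (187,310)), with the purple ones clear of the fingers.

Call:
{"op": "step_arm", "data": {"increments": "-0.001 0.012 -0.0025 0; -0.001 0.035 -0.0025 0; -0.001 0.06 -0.0025 0; -0.001 0.083 -0.0025 0; -0.001 0.1 -0.0025 0; -0.001 0.109 -0.0025 0; -0.001 0.112 -0.0025 0; -0.001 0.112 -0.0025 0; -0.001 0.112 -0.0025 0"}}

```text
clock: 23.95
tool_pos: [0.4566, 0.2191, 0.0064]
ee_rot: [-0.503, 0.496, -0.495, 0.506]
force: [0.4, 0.1, -1.0]
grip_width: 0.726
```

Call:
{"op": "step_arm", "data": {"increments": "0 0 0 0; 0 0 0 0; 0 0 0 0; 0 0 0 0; 0 0 0 0; 0 0 0 0; 0 0 0 0; 0 0 0 0; 0 0 0 0", "fingers": 0.02, "newtons": 50}}

```text
clock: 24.85
tool_pos: [0.4567, 0.2193, 0.0076]
ee_rot: [-0.503, 0.496, -0.495, 0.506]
force: [-4.9, -0.1, 8.2]
grip_width: 0.45
```

Call:
{"op": "step_arm", "data": {"increments": "0 -0.01 0 0; 0 -0.03 0 0; 0 -0.06 0 0; 0 -0.09 0 0; 0.01 -0.12 0.004 0; 0.035 -0.13 0.012 0; 0.07 -0.13 0.025 0; 0.105 -0.13 0.037 0; 0.14 -0.13 0.05 0; 0.175 -0.13 0.062 0; 0.21 -0.13 0.075 0; 0.245 -0.13 0.087 0; 0.28 -0.13 0.1 0; 0.315 -0.13 0.112 0; 0.35 -0.13 0.125 0; 0.38 -0.13 0.135 0; 0.398 -0.13 0.141 0; 0.406 -0.13 0.1435 0; 0.406 -0.13 0.1435 0; 0.406 -0.13 0.1435 0"}}

```text
clock: 26.85
tool_pos: [0.5968, -0.1851, 0.1415]
ee_rot: [-0.503, 0.496, -0.495, 0.505]
force: [-0.5, 0.1, -4.5]
grip_width: 0.449
```

Call:
{"op": "step_arm", "data": {"increments": "0.0015 0.012 0.002 0; 0.0015 0.035 0.002 0; 0.0015 0.06 0.002 0; 0.0015 0.085 0.002 0; 0.0015 0.103 0.002 0; 0.0015 0.115 0.002 0; 0.0015 0.121 0.002 0; 0.0015 0.1225 0.002 0; 0.0015 0.1225 0.002 0"}}

```text
clock: 27.75
tool_pos: [0.6014, -0.1871, 0.0198]
ee_rot: [-0.504, 0.496, -0.495, 0.506]
force: [-0.0, 0.4, -3.3]
grip_width: 0.454
```

Run:
```python
from h import *
p,W,d=snap('side');print(status.get_obs()['tool_pos'])
cv2.imwrite('pics/s7.png',cv2.resize(p[140:290,220:380,::-1],None,fx=4,fy=4,interpolation=2))
```

```text
[ 0.60167157 -0.1873153   0.0201447 ]
```

View pics/s7.png

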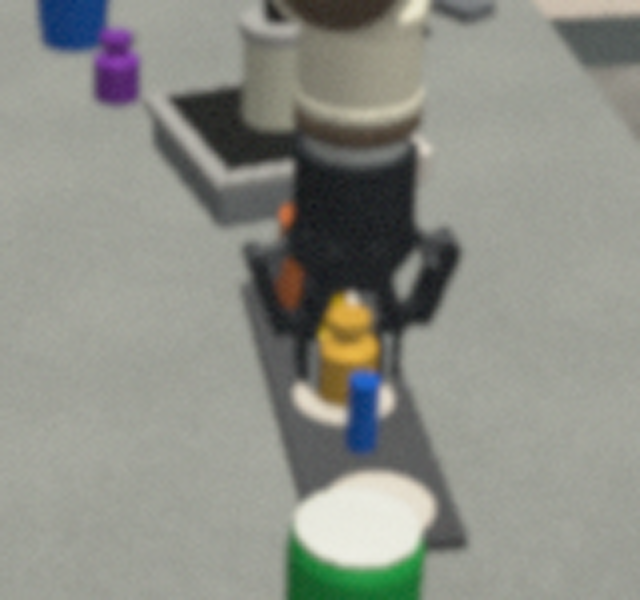

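The weight is upright just above the centre mark (crop (347,395)). Lowering and releasing.

Call:
{"op": "step_arm", "data": {"increments": "0 0.001 -0.001 0; 0 0.002 -0.001 0; 0 0.0027 -0.001 0; 0 0.0027 -0.001 0"}}

```text
clock: 28.2
tool_pos: [0.601, -0.1875, 0.0178]
ee_rot: [-0.504, 0.496, -0.494, 0.506]
force: [1.4, -0.6, -4.0]
grip_width: 0.452
```

Call:
{"op": "step_arm", "data": {"increments": "0 0 0 0; 0 0 0 0; 0 0 0 0; 0 0 0 0; 0 0 0 0; 0 0 0 0", "fingers": 0.065}}

```text
clock: 28.8
tool_pos: [0.601, -0.1875, 0.0178]
ee_rot: [-0.504, 0.496, -0.494, 0.506]
force: [0.1, 0.4, -0.3]
grip_width: 0.763
```

Call:
{"op": "step_arm", "data": {"increments": "0 -0.015 0 0; 0 -0.04 0 0; 0 -0.075 0 0; 0 -0.11 0 0; 0 -0.145 0 0; 0 -0.175 0 0; 0 -0.19 -0.01 0; 0 -0.19 -0.04 0; 0 -0.19 -0.08 0; 0 -0.19 -0.12 0; 0 -0.19 -0.16 0; 0 -0.19 -0.18 0; 0 -0.19 -0.18 0"}}

```text
clock: 30.1
tool_pos: [0.4158, -0.1866, 0.2051]
ee_rot: [-0.503, 0.496, -0.494, 0.507]
force: [0.4, 0.2, -0.6]
grip_width: 0.76
```

Run:
```python
from h import *
p,W,d=snap('top','top9.png');a=np.ones((384,512),bool)
fit(W,a,(280,158),22,.07,.1,'red');fit(W,a,(220,152),22,.126,.14,'capdisc');fit(W,a,(220,152),22,.15,.17,'knob')
fit(W,a,(313,161),11,.055,.08,'weighthead');fit(W,a,(313,161),11,.035,.08,'weight')
fit(W,a,(381,173),16,.08,.1,'tin');fit(W,a,(137,191),16,.07,.1,'cup')
q,_,_=snap('side');print(status.get_obs()['tool_pos'])
cv2.imwrite('pics/s9.png',cv2.resize(q[100:300,190:400,::-1],None,fx=3,fy=3,interpolation=2))
```

```text
red 167 mean [ 0.5995 -0.0715  0.0809] circ 0.6005 -0.072 r 0.0251
capdisc 204 mean [0.6093 0.14   0.1326] circ 0.61 0.1403 r 0.0301
knob 43 mean [0.6094 0.1408 0.16  ] circ 0.6102 0.1408 r 0.0117
weighthead 53 mean [ 0.598  -0.1851  0.0697] circ 0.5967 -0.1834 r 0.0152
weight 105 mean [ 0.5977 -0.1838  0.0584] circ 0.5993 -0.1853 r 0.0204
tin 312 mean [ 0.5534 -0.4183  0.0906] circ 0.5535 -0.4195 r 0.0353
cup 127 mean [0.4757 0.4229 0.0824] circ 0.4746 0.4183 r 0.037
[ 0.41793644 -0.1869539   0.20536624]
```

View pics/s9.png

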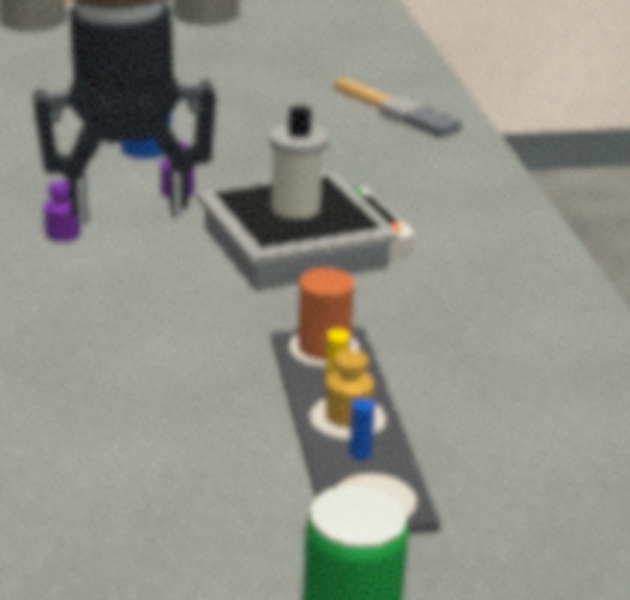

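Everything stands on its mark, upright, with the arm clear. Handing in.

```bash
python3 -c "
from h import *
print(job.job_done())"
```

```text
the job is handed in; nothing more can be done
None
```

All four pieces are in place and the job is handed in, at about 30 s of the 109 s allowed. No verdict came back. These are the last camera measurements:

| Piece | Where it stands | Distance from target | Tolerance |
|---|---|---|---|
| Pale core | on the pad, measured before the cap went on | about 1.5 mm | 14 mm |
| Cap | on the pale core, level, knob up | about 1 mm | 10 mm |
| Red core | end mark beyond the yellow post | about 1 mm | 15 mm |
| Weight | centre mark between the posts | about 2–3 mm | 15 mm |

- **Upright and clear:** All four looked upright in the last side view, with the arm well clear.
- **Bystanders:** The tin and the cup measured within about 1 mm of where they started. I did not pick up or touch the purple look-alikes, but I did not measure them again at the end.
- **Small disagreements:** Camera and arm positions differed by 1–2 mm in x. The tool tilt drifted to about 0.02 rad over the moves. Both are well inside the tolerances, and no check failed.

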